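# Park the castored bench caddy against its end stop

## Robot

A 6-joint arm with a two-finger parallel gripper is mounted at the origin on a cart in front of the work surface, level with it; the furniture and walls round the work are solid. World frame = base frame: x ahead of the robot, y to its left, z up, the work surface at z = 0. Lengths are in m, angles in degrees, forces in N, time in s.
With the tool pointing down it reaches from about 0.4 to 0.825 m from the base axis. Payload 7 kg.
Tool frame: the origin (TCP) lies on the centre line of the jaws, within the pads' length; the fingertips stand 11 mm ahead of it and the grasp point (between the pads) lies 8 mm behind it; z points along the fingers, y is the line along which they close (so a half turn about z gives the same grasp; the last joint's range is limited). The gripper opens to 88 mm and grips with 3 to 60 N. Pads are 19 mm wide; open, the fingers measure 130 mm over their backs; the gripper's body (78 mm by 193 mm) begins 47 mm behind the grasp point.
Start: joints at [92.023, 20.546, 0.682, 0, -70.136, -16.507], TCP at [0.169, 0.654, 0.238] pointing down, gripper open.
Joint ranges: [-176.03, 176.03], [-82.01, 121.73], [-58.28, 71.71], [-173.87, 95.51], [-174.79, -0.11], [-173.66, 173.66]. Speed limits (degrees/s): [136.94, 136.94, 172.46, 180, 180, 180].

## Interface

Orientations are given as [roll, pitch, yaw] about the fixed x, y, z axes, in that order (R = Rz(yaw) Ry(pitch) Rx(roll)).
In Python, from plant import r, capture, camera_model, job gives the robot as it stands.
- The arm moves only by the tool drive_tool, never from a script. Its argument "increments" is a list that holds one entry, the list of rows, each a list of 5 numbers: the gripper's target within -1 to 1 (fully open at 1, half-way at 0, shut at -1), then the shift along the tool's x, y, z scaled (see below), then the turn about the tool's z scaled (see below). In form: [[[gripper, tx, ty, tz, roll], ...]]. A call has 1 to 5 rows; each row is the pose to reach, as a shift and turn from the pose commanded when the call began, along the tool's axes at that moment, turning the shorter way round; what a row does not reach only later rows make up. The controller multiplies each number of a shift by 120 mm and each number of a turn by 360 degrees. A row lasts 1/8 s, in which the tool goes at most 62.5 mm and 10.7 degrees, less where a joint would pass 70% of its speed; a pose out of reach is approached as far as the arm can. A call with a number of a shift or a turn outside -1 to 1 is refused whole. A call with a gripper value outside its range is refused whole. The fingers move at their own pace and stop on an object; "squeeze" is the grip in N (left out, the last holds). Time passes only in rows, so rows that repeat a pose let the fingers close. It gives the time, the measured TCP pose, the force, the opening and the grip force at its end, in the units of the state.
- r.get_state(): the state, without advancing time (a new reading comes with each control period).
- capture(name): name is "scene" or "top" or "wrist"; returns the picture (480x640x3 uint8, red, green, blue); there is no depth.
- camera_model(name): a dict with "camera_matrix" (3x3 intrinsics, pixels), "rvec" (rotation vector, rad) and "tvec" (3), from world to camera coordinates, as OpenCV has them. Camera axes: x right, y down, z forward; pixel columns grow to the right and rows downward; lengths in m; the calibration is good to about 2 mm. A picture is of the moment at which its call begins: read the wrist's pose just before it. camera_model takes no time and is no camera call; for the wrist camera it gives the pose at the moment of the call.
- job.close_job(): hands the job in; it is judged then, once.
The state is a dict: "time_s": time; "joints": joint angles; "qd": joint speeds; "joint_torque": joint torques, N m; "tcp_pos": TCP position; "eef_rot": TCP orientation; "contact_force": force on the tool from outside, world axes, zero at the start; "moment": the same for the moment, N m; "gripper_width": finger opening in m; "gripper_force": force on a finger pad.
Only numpy, scipy, OpenCV 4.12 (cv2) and the standard library are available. Lean on these libraries where they do the work, as an engineer would, in place of code of your own. Each camera call takes 0.05 s, during which the arm holds its last target. There are 200 camera calls.

## Task

Roll the little parts caddy forward by its push bar so that both front castors trail straight behind their pivots before its nose enters the parking bay, then steer it straight in between the rails and press its nose gently but firmly into the sprung pad of the end stop. Let go and leave it standing there against the pad, with the box still on its deck; keep its wheels on the worktop, do not ram the bay, and do not disturb the other things.

Things in the scene. Friction and masses are not known exactly. Their poses are not given: they have to be found in the camera images.
- caddy: Loose bare-aluminium bench caddy, 150 (x) x 110 (y) mm, about 0.9 kg laden. Origin on the worktop under the deck's middle; x forward, z up. Deck floor 40 mm high, lip to 50 mm. Rolling drag about 2 N; stays where left. Two fixed rear wheels at x = -45, y = +/-34 mm roll along x only (sideways they scrub); two front swivel castors. It starts in front of the bay's mouth, off line and turned.
- nose (a point): Front face of the caddy's rubber nose bumper: caddy x = +83 mm, y = 0, 39 mm high; the bumper is 44 mm wide and 14 mm high. Axes as the caddy.
- push_bar (a point): Middle of the caddy's black push bar: caddy x = -66 mm, y = 0, 89 mm above the worktop; axes as the caddy. The bar runs along caddy y, 10 mm thick (x), 12 mm high, 76 mm free between its uprights, clear air below down to the deck. Grasp it from above, jaws closing along caddy x.
- castor_left_axle (a point): Axle centre of the front left castor's 24 mm wheel, 12 mm from its pivot, which is at caddy x = +45, y = +34 mm. Trailing straight it lies at caddy x = +33, y = +34 mm (within 4 mm in y counts). It starts turned 60 to 145 degrees away and swings round in 30 to 60 mm of forward rolling. Its x axis points from wheel to pivot.
- castor_right_axle (a point): The same for the front right castor, pivot at caddy x = +45, y = -34 mm: trailing straight it lies at caddy x = +33, y = -34 mm. It starts at any angle up to 145 degrees either way.
- bay: Fixed aluminium parking bay without floor (wheels stay on the worktop). Origin on the worktop in mid-mouth; x points in, the way the caddy is pushed, z up. Two rails, x = 0 to 170 mm, 50 mm high, 118 mm apart inside (4 mm play each side of the caddy); flared lead-ins reach out to x = -46 mm, about 160 mm apart there. A back plate closes it at x = 170 mm.
- end_stop: Steel end stop at the back, on the centre line. Origin on the worktop at bay x = 175 mm, axes as the bay. Its round rubber pad (26 mm, centre 38 mm high) faces the nose on a screw whose setting is not measured: the free pad stands 31 to 61 mm before this origin (bay x = 114 to 144 mm). Feel for it: it springs back 1 N per mm for 9 mm (no preload), then is solid. Over 3 N is firm, over 20 N rams.
- screw_box: Small pale cardboard box, 45 x 70 x 22 mm, standing loose on the caddy's deck. Origin: centre of its underside.
- heat_sink: Finned aluminium heat sink, 34 x 34 x 17 mm, loose on the worktop beyond the bay; leave alone. Origin: centre of its underside.
- tape: Roll of tape, 68 mm in diameter, 19 mm high, lying on the worktop beyond the caddy's way; leave alone. Origin: centre of its underside.
- driver: Screwdriver, 175 mm long and 22 mm thick, lying on the worktop to the right of the bay; leave alone. Origin: under its middle.
- cup: Dark mug, 82 mm in diameter, 107 mm tall, standing on the worktop beyond the bay; leave alone. Origin: under its middle (handle included).
Things that resemble listed ones, but are neither listed nor needed, are in the scene too. Leave any blue look-alike of the caddy alone. Leave any orange or pink look-alike of the screw_box alone.

How it is judged:
By the outcome, as a careful person would: the job done as asked, in the order asked, and still so for the second after the job is handed in, with the robot touching nothing.
It also fails if it takes over 64 s, if anything falls off the work surface, if the arm or the gripper's body presses on something with over 40 N, if the wrist force passes 120 N, or if a joint passes its speed limit or range.

## Working session

There is one attempt and no reset: what is moved stays moved. The work goes in short steps, Python scripts to look and compute and a tool call to move; the robot and the scene stay as the last step left them, time stands still between calls to the robot, and variables do not carry over. Pictures are saved under pics/ and viewed, at most 11 in all, crops included, and the job is handed in when it is done.

Besides the shell and the picture viewer there is one more tool, called after "Call:" as name([rows], argument=value, ...), one row to a line, values as JSON. drive_tool: Moves the arm, as the interface text tells. Its arguments: {"type":"object","properties":{"increments":{"type":"array"},"squeeze":{"type":"number"}},"required":["increments"]}

```bash
mkdir -p pics; ls
cat > h.py <<'E'
import numpy as np, cv2
from plant import r, capture, camera_model, job
def save(n,img,s=1.0,crop=None):
    if crop: a,b,c,d=crop; img=img[b:d,a:c]
    if s!=1: img=cv2.resize(img,None,fx=s,fy=s,interpolation=cv2.INTER_CUBIC)
    cv2.imwrite(f'pics/{n}.png',img[:,:,::-1])
def ray(m,px,z):
    K=np.array(m['camera_matrix']);R=cv2.Rodrigues(np.array(m['rvec'],float))[0];t=np.array(m['tvec'],float).ravel()
    px=np.array(px,float).reshape(-1,2)
    d=np.linalg.solve(K,np.c_[px,np.ones(len(px))].T).T@R
    c=-R.T@t
    return c+d*((z-c[2])/d[:,2])[:,None]
def proj(m,P):
    return cv2.projectPoints(np.array(P,float).reshape(-1,1,3),np.array(m['rvec'],float),np.array(m['tvec'],float),np.array(m['camera_matrix'],float),None)[0].reshape(-1,2)
E
python3 - <<'E'
from h import *
s=r.get_state();print(s)
t=capture('top');save('top0',t);np.save('top0.npy',t)
w=capture('scene');save('scene0',w);np.save('scene0.npy',w)
for n in('top','scene'):
    m=camera_model(n);print(n,ray(m,[[0,0],[639,0],[639,479],[0,479],[320,240]],0).round(3).tolist())
E
```

```text
pics
{'time_s': 0.0, 'joints': array([ 9.20221700e+01,  2.05925493e+01,  6.36562959e-01, -1.91858171e-02,
       -7.01366863e+01, -1.65056678e+01]), 'qd': array([-0.04261736,  0.05785913,  0.03627791, -0.02189296, -0.04236777,
        0.07452607]), 'joint_torque': array([-9.85442566e-04, -5.82706618e+01,  2.93063271e+01,  6.99747115e+00,
        6.99141747e-03, -1.60666855e-04]), 'tcp_pos': array([0.16874395, 0.65310335, 0.23663423]), 'eef_rot': array([ 1.79906022e+02, -9.03886177e-03, -1.44900239e+01]), 'contact_force': array([-0.68456491,  0.05610323, -0.05659213]), 'moment': array([ 0.03278815, -0.01062187,  0.00840557]), 'gripper_force': 0.0, 'gripper_width': 0.08722453874074733}
top [[1.343, 1.075, 0.0], [1.397, -0.929, 0.0], [-0.049, -0.833, 0.0], [-0.071, 0.941, 0.0], [0.609, 0.07, 0.0]]
scene [[-0.229, 2.694, 0.0], [3.065, 0.956, 0.0], [0.889, -0.709, 0.0], [-0.286, -0.115, 0.0], [0.601, 0.166, 0.0]]
```

View pics/top0.png

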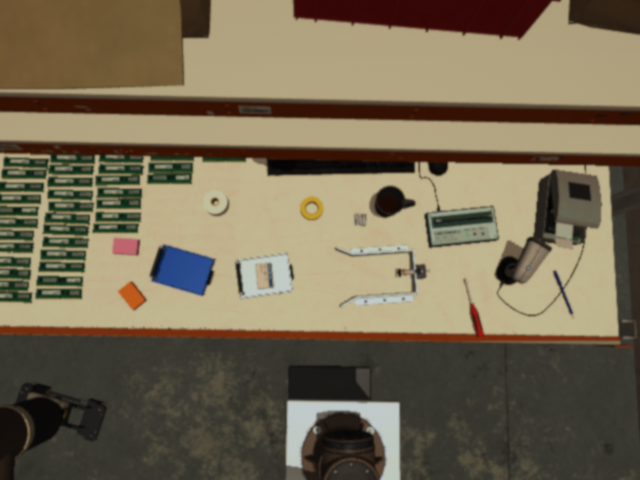

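View pics/scene0.png

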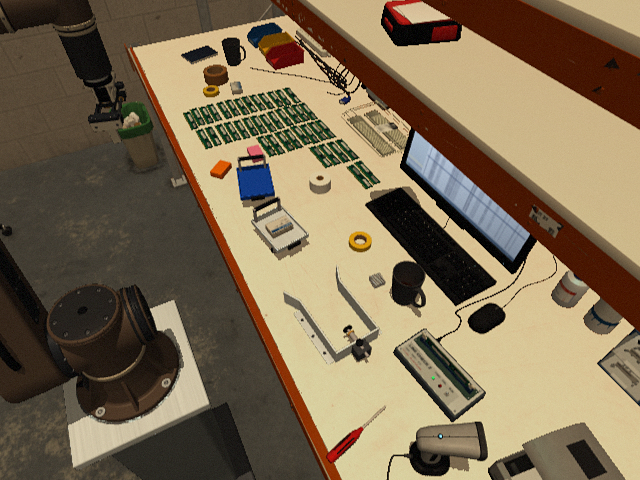

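The top view shows two caddies: a bare-aluminium one with a pale box at (265,275), and a blue one at (183,270), which is the look-alike. The bay is open to the left at (340–415, 245–305), with its end stop at (405,272). I'll confirm the aluminium caddy in an enlarged crop.

Run:
```python
from h import *
t=np.load('top0.npy');save('c1',t,3.6,(225,225,445,315))
m=camera_model('top')
# rough axes
for n,px,z in [('bar',(239,278),.089),('nose',(292,271.5),.039),('railL0',(351,251),.05),('railL1',(411,249),.05),('railR0',(356,302),.05),('railR1',(413,299),.05)]:
    print(n,ray(m,px,z)[0].round(3))
K=m['camera_matrix'];R=cv2.Rodrigues(np.array(m['rvec'],float))[0];print(-R.T@np.array(m['tvec']).ravel())
K=camera_model('wrist');R=cv2.Rodrigues(np.array(K['rvec'],float))[0];print(-R.T@np.array(K['tvec']).ravel(),R,K['camera_matrix'])
```

```text
bar [0.487 0.294 0.089]
nose [0.512 0.15  0.039]
railL0 [ 0.572 -0.017  0.05 ]
railL1 [ 0.581 -0.188  0.05 ]
railR0 [ 0.428 -0.032  0.05 ]
railR1 [ 0.44  -0.192  0.05 ]
[0.38861946 0.1153403  1.55379878]
[0.2445352  0.63317787 0.38383463] [[-0.25123543 -0.96792478  0.00154425]
 [-0.92675448  0.24100898  0.28816803]
 [-0.27929715  0.07096687 -0.95757861]] [[368.79283857   0.         321.63291183]
 [  0.         368.79283857 235.94691627]
 [  0.           0.           1.        ]]
```

View pics/c1.png

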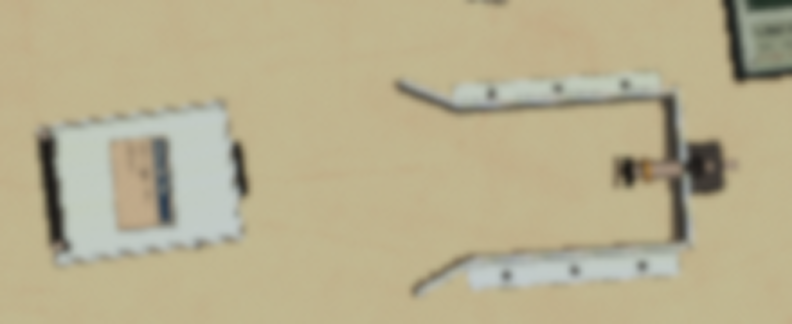

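The crop shows the bare-aluminium caddy: pale box on its deck, black bar on the left at (46,140)–(60,248), nose at (240,168). It fits the description and the blue one doesn't. The bay's inner walls run (460,106)–(665,97) and (475,256)–(682,243), and the pad's front is near x=617.

Run:
```python
from h import *
m=camera_model('top')
f=lambda p,z: ray(m,np.array(p)/3.6+[225,225],z)
b=f([(46,140),(60,248)],.095);n=f([(236,145),(246,195)],.046)
print('bar',b[:,:2].round(4),b.mean(0).round(4),'nose',n[:,:2].round(4),n.mean(0).round(4))
d=n.mean(0)-b.mean(0);print('heading',np.degrees(np.arctan2(d[1],d[0])),np.hypot(*d[:2]), 'bar perp',np.degrees(np.arctan2(*(b[1]-b[0])[1::-1])))
k=f([(40,130),(222,102),(243,238),(60,264)],.05);print('deck',k[:,:2].round(4).tolist(),k.mean(0).round(4))
e=k[1]-k[0];print(np.degrees(np.arctan2(e[1],e[0])));e=k[2]-k[3];print(np.degrees(np.arctan2(e[1],e[0])))
L=f([(460,106),(665,97)],.05);R=f([(475,256),(682,243)],.05)
for A in(L,R):
    e=A[1]-A[0];print('rail',A[:,:2].round(4).tolist(),np.degrees(np.arctan2(e[1],e[0])))
print('gap',np.linalg.norm(L[0]-R[0]),'mouth',(L[0]+R[0])/2,'back',(L[1]+R[1])/2)
print('pad',f([(617,172)],.038),'stop',f([(690,168)],.04))
```

```text
bar [[0.5254 0.2975]
 [0.4437 0.284 ]] [0.4845 0.2908 0.095 ] nose [[0.5288 0.1542]
 [0.4896 0.1454]] [0.5092 0.1498 0.046 ]
heading -80.08327650675336 0.14312324180768574 bar perp -170.62518198512998
deck [[0.5374, 0.3081], [0.5622, 0.1658], [0.4557, 0.147], [0.433, 0.2888]] [0.4971 0.2274 0.05  ]
-80.1003400026293
-80.90802686704667
rail [[0.5626, -0.0219], [0.5728, -0.1843]] -86.39124457194012
rail [[0.4449, -0.0345], [0.4579, -0.1967]] -85.416229543331
gap 0.11834468557402028 mouth [ 0.50376646 -0.02819828  0.05      ] back [ 0.51538965 -0.19049039  0.05      ]
pad [[ 0.51369176 -0.14801874  0.038     ]] stop [[ 0.51776864 -0.20568479  0.04      ]]
```

Call:
drive_tool([
  [[1,0.4,0.28,0,0],[1,0.827,0.5625,0,0],[1,0.827,0.5625,0,0]],
], squeeze=15)

```text
time_s: 0.48
tcp_pos: [0.2501, 0.5604, 0.2378]
eef_rot: [180.0, -0.0, -14.7]
contact_force: [-0.3, -0.3, 0.9]
gripper_width: 0.0873
gripper_force: 0.0
```

Call:
drive_tool([
  [[1,0.4,0.28,0,0],[1,0.827,0.5625,0,0],[1,0.827,0.5625,0,0]],
])

```text
time_s: 0.85
tcp_pos: [0.3289, 0.4707, 0.2376]
eef_rot: [180.0, 0.0, -14.7]
contact_force: [0.6, 0.5, 0.1]
gripper_width: 0.0874
gripper_force: 0.0
```

Call:
drive_tool([
  [[1,0.4,0.28,0,0],[1,0.827,0.5625,0,0],[1,0.827,0.5625,0,0]],
])

```text
time_s: 1.23
tcp_pos: [0.4079, 0.3812, 0.2374]
eef_rot: [180.0, 0.0, -14.7]
contact_force: [0.7, 0.5, -0.3]
gripper_width: 0.0877
gripper_force: 0.0
```

Call:
drive_tool([
  [[0.3,0.4,0.28,0,-0.025],[0.3,0.827,0.5625,0,-0.05],[0.3,0.827,0.5625,0,-0.067],[0.3,0.827,0.5625,0,-0.067],[0.3,0.827,0.5625,0,-0.067]],
])

```text
time_s: 1.85
tcp_pos: [0.4851, 0.294, 0.2374]
eef_rot: [-180.0, 0.0, 9.6]
contact_force: [-0.6, 0.2, 0.1]
gripper_width: 0.057
gripper_force: 0.0
```

Run:
```python
from h import *
s=r.get_state();print(s['time_s'],s['tcp_pos'],s['eef_rot'],s['gripper_width'],s['contact_force'])
m=camera_model('wrist');w=capture('wrist');np.save('w1.npy',w)
import pickle;pickle.dump(m,open('w1.pkl','wb'))
save('w1',w,1.2)
print(proj(m,[[.4859,.2925,.095],[.5254,.2975,.095],[.4437,.284,.095]]))
```

```text
1.85 [0.48510377 0.29402363 0.23741585] [-1.79998101e+02  9.70685412e-03  9.58428103e+00] 0.05701344371530732 [-0.55500768  0.15236311  0.09666365]
[[322.90906529 224.64259804]
 [325.01230017 175.43112971]
 [324.51535206 273.7897584 ]]
```

View pics/w1.png

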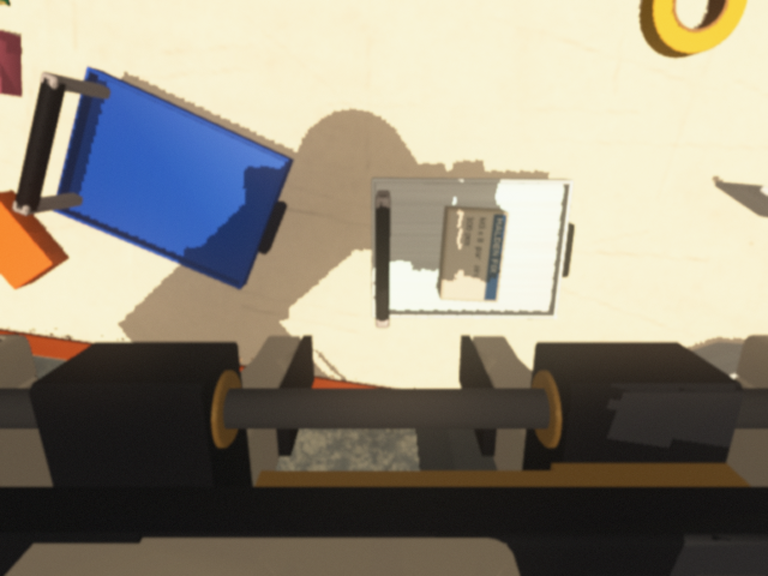

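The wrist view confirms the aluminium caddy. Its bar runs (383,195)–(382,322) in the picture, the deck's corners are at (373,179), (570,180), (553,314) and (375,314), and the nose is at (568,250).

Run:
```python
from h import *
import pickle
m=pickle.load(open('w1.pkl','rb'))
f=lambda p,z: ray(m,np.array(p)/1.2,z)
b=f([(383,195),(382,324)],.095);print('bar',b[:,:2].round(4).tolist(),b.mean(0).round(4),np.linalg.norm(b[0]-b[1]),np.degrees(np.arctan2(*(b[1]-b[0])[1::-1]))+90)
k=f([(373,179),(570,180),(553,314),(375,314)],.05);print('deck',k[:,:2].round(4).tolist(),k.mean(0).round(4))
for i,j in((0,1),(3,2)):
    e=k[j]-k[i];print(np.degrees(np.arctan2(e[1],e[0])),np.linalg.norm(e))
n=f([(574,225),(568,275)],.046);print('nose',n.mean(0))
```

```text
bar [[0.5345, 0.3036], [0.4462, 0.2897]] [0.4903 0.2967 0.095 ] 0.08932115949124046 -81.03915519924209
deck [[0.5404, 0.3124], [0.5637, 0.169], [0.4596, 0.1526], [0.4358, 0.2941]] [0.4999 0.232  0.05  ]
-80.76072766545089 0.1452885577932009
-80.47300830971515 0.1435115135620421
nose [0.5119637  0.15137554 0.046     ]
```

Call:
drive_tool([
  [[0.3,0.034,0,0.3,0],[0.3,0.034,0,0.6,0],[0.3,0.034,0,0.8,0],[0.3,0.034,0,0.8,0]],
])

```text
time_s: 2.4
tcp_pos: [0.4884, 0.2934, 0.1399]
eef_rot: [179.9, 0.2, 9.6]
contact_force: [1.0, -0.2, 1.0]
gripper_width: 0.0569
gripper_force: 0.0
```

Run:
```python
from h import *
s=r.get_state();print(s['time_s'],s['tcp_pos'],s['eef_rot'],s['gripper_width'])
m=camera_model('wrist');w=capture('wrist');save('w2',w,1.2)
print(proj(m,[s['tcp_pos']+[0,0,-.0]]))
```

```text
2.4 [0.48835424 0.29343543 0.13988171] [1.79870452e+02 1.73851168e-01 9.64035610e+00] 0.05688673837000648
[[320.23148593 309.03766339]]
```

View pics/w2.png

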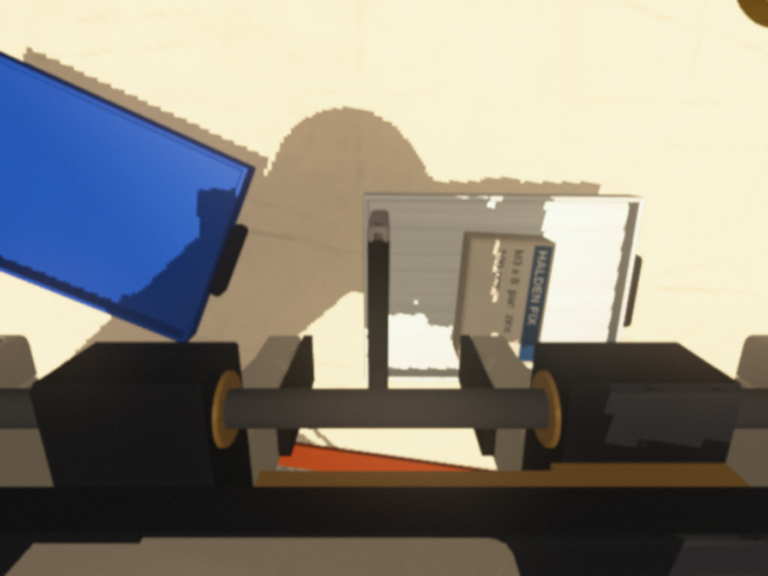

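The bar is at column 378, against a jaw centre of 385, so it sits about 2.5 mm toward the tool's −y. I'll correct that, go down and close gently.

Call:
drive_tool([
  [[0.3,0,-0.02,0.25,0],[0.3,0,-0.02,0.49,0],[0.3,0,-0.02,0.49,0],[-0.3,0,-0.02,0.49,0],[-1,0,-0.02,0.49,0]],
], squeeze=15)

```text
time_s: 3.08
tcp_pos: [0.49, 0.2967, 0.0845]
eef_rot: [-179.9, -0.1, 9.7]
contact_force: [-0.2, 0.2, 0.5]
gripper_width: 0.0423
gripper_force: 0.0
```

Call:
drive_tool([
  [[-1,0,0,0,0],[-1,0,0,0,0],[-1,0,0,0,0]],
])

```text
time_s: 3.45
tcp_pos: [0.4893, 0.2959, 0.0829]
eef_rot: [-180.0, -0.0, 9.6]
contact_force: [-1.1, 3.7, 2.2]
gripper_width: 0.0125
gripper_force: 2.9
```

Run:
```python
from h import *
s=r.get_state();print({k:np.round(s[k],4) for k in('time_s','tcp_pos','eef_rot','gripper_width','gripper_force','contact_force','moment')})
m=camera_model('top');t=capture('top');np.save('top1.npy',t)
w=capture('scene');np.save('scene1.npy',w)
a=cv2.resize(t[225:315,225:445],None,fx=3.6,fy=3.6,interpolation=cv2.INTER_CUBIC)
b=cv2.resize(w[180:380,230:400],None,fx=1.5,fy=1.5,interpolation=cv2.INTER_CUBIC)
b=np.pad(b,((0,0),(0,792-b.shape[1]),(0,0)))[:276]
wr=capture('wrist');wr=cv2.resize(wr[100:340,150:640],(540,264));b[:264,255:795]=wr[:,:537]
save('c3',np.vstack([a,b]))
```

```text
{'time_s': np.float64(3.45), 'tcp_pos': array([0.4893, 0.2959, 0.0829]), 'eef_rot': array([-1.799848e+02, -1.330000e-02,  9.627900e+00]), 'gripper_width': np.float64(0.0125), 'gripper_force': np.float64(2.9222), 'contact_force': array([-1.0864,  3.693 ,  2.1655]), 'moment': array([ 1.9141,  0.4979, -0.0075])}
```

View pics/c3.png

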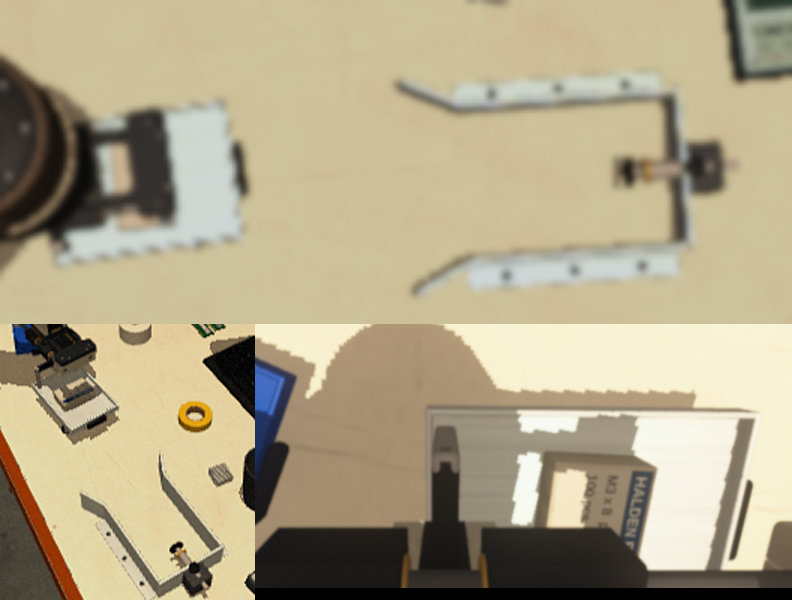

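The bar is between the jaws, and the box, nose and bay sit where they were. Next I'll work out the steering path: the rear axle follows a smooth S onto the bay line, then runs straight.

```bash
cat > plan.py <<'E'
from h import *
def plan(y0,th0,s_list,h,gy=0.0,calls=5):
    """y0,th0(deg): rear-axle offset & heading in bay frame; prints rows of tool shifts (units)."""
    m=np.tan(np.radians(th0))
    X=np.arange(0,400,.1);u=np.clip(X/h,0,1)
    Y=y0*(2*u**3-3*u**2+1)+m*h*(u**3-2*u**2+u)
    S=np.r_[0,np.cumsum(np.hypot(np.diff(X),np.diff(Y)))]
    T=np.arctan(np.gradient(Y,X))
    def grip(s):
        x,y,t=np.interp(s,S,X),np.interp(s,S,Y),np.interp(s,S,T)
        return np.array([x-21*np.cos(t)-gy*np.sin(t),y-21*np.sin(t)+gy*np.cos(t),t])
    g=grip(0);s=0;i=0
    # tool y = forward; tool x = left (z down); roll about tool z = -yaw
    for ds in s_list:
        rows=[]
        c,sn=np.cos(g[2]),np.sin(g[2])
        for d in ds:
            s+=d;p=grip(s);dx,dy=p[:2]-g[:2]
            fw,lf=c*dx+sn*dy,-sn*dx+c*dy
            rows.append([-1,round(lf/120,4),round(fw/120,4),0,round(-np.degrees(p[2]-g[2])/360,4)])
        print(rows,'axle x+%.0f y %.1f th %.2f'%(p[0]+21,p[1],np.degrees(p[2])))
        g=p
E
python3 - <<'E'
from plan import *
u=np.radians(-85.9);R=np.array([[np.cos(u),np.sin(u)],[-np.sin(u),np.cos(u)]])
for o,h in(((.497,.2274),-80.5),((.4985,.230),-80.6)):
    hd=np.radians(h);ax=np.array(o)-.045*np.array([np.cos(hd),np.sin(hd)])
    print('axle bay',R@(ax-[.5037,-.0282])*1e3, 'nose bay',R@(np.array(o)+.083*np.array([np.cos(hd),np.sin(hd)])-[.5037,-.0282])*1e3)
plan(7,5.4,[[0,2,4,6,8],[8]*5,[8]*5,[8]*5],125)
E
```

```text
axle bay [-300.2251854     7.35701943] nose bay [-172.79325393   19.40288353]
axle bay [-302.71860828    9.11727162] nose bay [-175.26584691   20.94070681]
[[-1, np.float64(0.0), np.float64(0.0), 0, np.float64(-0.0)], [-1, np.float64(0.0018), np.float64(0.0167), 0, np.float64(0.0017)], [-1, np.float64(0.0048), np.float64(0.0501), 0, np.float64(0.0051)], [-1, np.float64(0.0077), np.float64(0.1003), 0, np.float64(0.0099)], [-1, np.float64(0.0085), np.float64(0.1672), 0, np.float64(0.0156)]] axle x+20 y 7.9 th -0.22
[[-1, np.float64(0.0043), np.float64(0.0667), 0, np.float64(0.0048)], [-1, np.float64(0.0058), np.float64(0.1335), 0, np.float64(0.0089)], [-1, np.float64(0.0049), np.float64(0.2003), 0, np.float64(0.0121)], [-1, np.float64(0.002), np.float64(0.2669), 0, np.float64(0.0145)], [-1, np.float64(-0.0027), np.float64(0.3335), 0, np.float64(0.0161)]] axle x+60 y 7.5 th -6.02
[[-1, np.float64(0.0007), np.float64(0.0667), 0, np.float64(0.0008)], [-1, np.float64(0.0003), np.float64(0.1333), 0, np.float64(0.0008)], [-1, np.float64(-0.0007), np.float64(0.2), 0, np.float64(0.0001)], [-1, np.float64(-0.0022), np.float64(0.2667), 0, np.float64(-0.0015)], [-1, np.float64(-0.0037), np.float64(0.3334), 0, np.float64(-0.0038)]] axle x+100 y 2.8 th -4.63
[[-1, np.float64(-0.0028), np.float64(0.0667), 0, np.float64(-0.0032)], [-1, np.float64(-0.0051), np.float64(0.1335), 0, np.float64(-0.0072)], [-1, np.float64(-0.0064), np.float64(0.2003), 0, np.float64(-0.012)], [-1, np.float64(-0.002), np.float64(0.2669), 0, np.float64(-0.0129)], [-1, np.float64(0.0033), np.float64(0.3333), 0, np.float64(-0.0129)]] axle x+140 y 0.0 th 0.00
```

Call:
drive_tool([
  [[-1,0,0,0,0],[-1,0.002,0.017,0,0.0017],[-1,0.005,0.05,0,0.005],[-1,0.0075,0.1,0,0.01],[-1,0.0085,0.167,0,0.0156]],
], squeeze=30)

```text
time_s: 4.22
tcp_pos: [0.494, 0.2762, 0.083]
eef_rot: [-180.0, -0.0, 3.9]
contact_force: [-1.3, 3.3, 2.5]
gripper_width: 0.0098
gripper_force: 30.0
```

Call:
drive_tool([
  [[-1,0.0043,0.067,0,0.0048],[-1,0.0058,0.1335,0,0.0089],[-1,0.005,0.2,0,0.0121],[-1,0.002,0.267,0,0.0145],[-1,-0.0027,0.3335,0,0.016]],
])

```text
time_s: 4.85
tcp_pos: [0.4964, 0.2359, 0.0829]
eef_rot: [-180.0, -0.0, -1.8]
contact_force: [1.7, 2.4, 3.3]
gripper_width: 0.0098
gripper_force: 30.0
```

Run:
```python
from h import *
s=r.get_state();print({k:np.round(s[k],4).tolist() for k in('time_s','tcp_pos','eef_rot','gripper_width','gripper_force','contact_force','moment')})
t=capture('top');np.save('top2.npy',t);w=capture('scene');np.save('scene2.npy',w)
a=cv2.resize(t[235:310,260:370],None,fx=5,fy=5,interpolation=cv2.INTER_CUBIC)
b=cv2.resize(w[190:310,250:410],None,fx=1.9,fy=1.9,interpolation=cv2.INTER_CUBIC)
H=a.shape[0]+b.shape[0];o=np.zeros((H,550,3),np.uint8);o[:375]=a;o[375:375+b.shape[0],:b.shape[1]]=b;save('c4',o)
```

```text
{'time_s': 4.85, 'tcp_pos': [0.4964, 0.2359, 0.0829], 'eef_rot': [-179.9842, -0.0276, -1.7744], 'gripper_width': 0.0098, 'gripper_force': 29.9999, 'contact_force': [1.7008, 2.4469, 3.259], 'moment': [1.0451, -0.5983, 0.0949]}
```

View pics/c4.png

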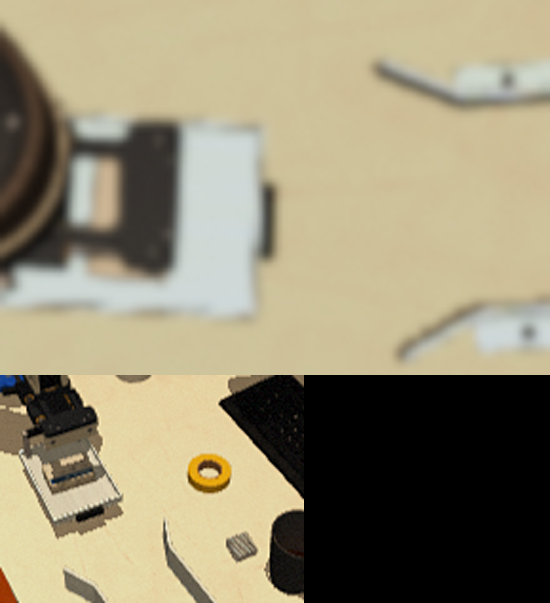

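The caddy follows. In the enlarged top view the nose spans (273,186)–(268,257), the front deck corners are (263,126) and (250,316), and the inner rail walls start near (460,100) and (480,306).

Run:
```python
from plan import *
m=camera_model('top');f=lambda p,z: ray(m,np.array(p)/5.+[260,235],z)[:,:2]
u=np.radians(-85.9);R=np.array([[np.cos(u),np.sin(u)],[-np.sin(u),np.cos(u)]])
B=lambda p:((p-[.5037,-.0282])@R.T*1e3).round(1)
n=f([(273,186),(268,257)],.046);k=f([(263,126),(250,316)],.05)
print('nose',B(n),B(n.mean(0)),'corner',B(k),B(k.mean(0)))
for q in(n,k): e=q[1]-q[0];print('head rel',np.degrees(np.arctan2(e[1],e[0]))+90+85.9)
s=r.get_state();print('tcp bay',B(s['tcp_pos'][:2]),'tool head',s['eef_rot'][2]-90+85.9)
print('rails',B(f([(460,100),(480,306)],.05)))
```

```text
nose [[-113.1   14.8]
 [-118.1  -25.1]] [-115.6   -5.1] corner [[-117.    48.8]
 [-130.1  -57.8]] [-123.5   -4.5]
head rel 352.81848809265966
head rel 352.9733785212975
tcp bay [-263.1   11.2] tool head -5.888353511410628
rails [[ -4.3  57.7]
 [ -0.6 -59.2]]
```

Run:
```python
from plan import *
plan(9,-6.3,[[8]*5,[8]*5,[8]*5,],103)
```

```text
[[-1, np.float64(0.0007), np.float64(0.0667), 0, np.float64(0.0008)], [-1, np.float64(0.0008), np.float64(0.1333), 0, np.float64(0.0013)], [-1, np.float64(0.0003), np.float64(0.2), 0, np.float64(0.0014)], [-1, np.float64(-0.0005), np.float64(0.2667), 0, np.float64(0.0011)], [-1, np.float64(-0.0015), np.float64(0.3333), 0, np.float64(0.0005)]] axle x+40 y 6.7 th -6.48
[[-1, np.float64(-0.0009), np.float64(0.0667), 0, np.float64(-0.001)], [-1, np.float64(-0.0017), np.float64(0.1333), 0, np.float64(-0.0023)], [-1, np.float64(-0.0023), np.float64(0.2), 0, np.float64(-0.0041)], [-1, np.float64(-0.0024), np.float64(0.2667), 0, np.float64(-0.0061)], [-1, np.float64(-0.0021), np.float64(0.3335), 0, np.float64(-0.0086)]] axle x+80 y 2.0 th -3.38
[[-1, np.float64(-0.0025), np.float64(0.0667), 0, np.float64(-0.0028)], [-1, np.float64(-0.0042), np.float64(0.1334), 0, np.float64(-0.0061)], [-1, np.float64(-0.0046), np.float64(0.2002), 0, np.float64(-0.0094)], [-1, np.float64(-0.0007), np.float64(0.2667), 0, np.float64(-0.0094)], [-1, np.float64(0.0032), np.float64(0.3333), 0, np.float64(-0.0094)]] axle x+120 y 0.0 th 0.00
```

Call:
drive_tool([
  [[-1,0.0007,0.067,0,0.0008],[-1,0.0008,0.133,0,0.0013],[-1,0.0003,0.2,0,0.0014],[-1,-0.0005,0.267,0,0.0011],[-1,-0.0015,0.333,0,0.0005]],
])

```text
time_s: 5.58
tcp_pos: [0.4948, 0.1959, 0.0829]
eef_rot: [-180.0, -0.0, -1.9]
contact_force: [1.5, 3.3, 4.4]
gripper_width: 0.0094
gripper_force: 30.0
```

Call:
drive_tool([
  [[-1,-0.0009,0.067,0,-0.001],[-1,-0.0017,0.133,0,-0.0023],[-1,-0.0023,0.2,0,-0.004],[-1,-0.0024,0.267,0,-0.006],[-1,-0.0021,0.3335,0,-0.0086]],
])

```text
time_s: 6.2
tcp_pos: [0.4929, 0.1558, 0.0828]
eef_rot: [180.0, 0.0, 1.2]
contact_force: [0.7, 3.4, 7.4]
gripper_width: 0.0096
gripper_force: 30.0
```

Run:
```python
from h import *
s=r.get_state();print({k:np.round(s[k],4).tolist() for k in('time_s','tcp_pos','eef_rot','gripper_width','gripper_force','contact_force','moment')})
t=capture('top');np.save('top3.npy',t);w=capture('scene');np.save('scene3.npy',w)
a=cv2.resize(t[240:310,290:420],None,fx=6,fy=6,interpolation=cv2.INTER_CUBIC)
save('c5',a)
```

```text
{'time_s': 6.2, 'tcp_pos': [0.4929, 0.1558, 0.0828], 'eef_rot': [179.9959, 0.0157, 1.2158], 'gripper_width': 0.0096, 'gripper_force': 29.9832, 'contact_force': [0.727, 3.3521, 7.4485], 'moment': [1.1764, -0.1821, -0.0711]}
```

View pics/c5.png

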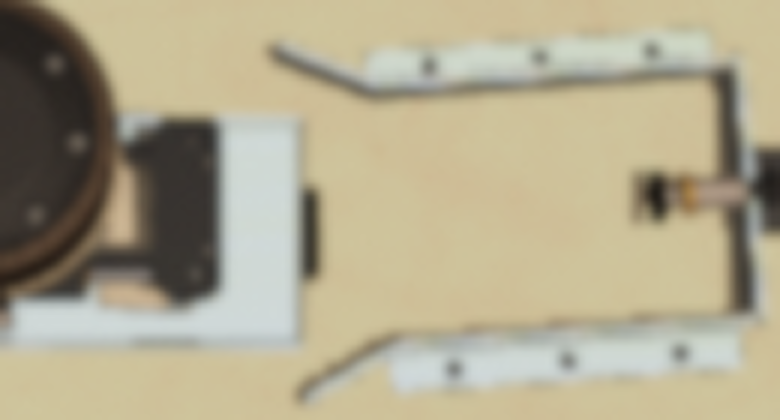

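The nose spans (316,190)–(315,276), the deck's front corners are (300,119) and (297,346), and it sits between the flare tips at (275,50) and (303,397).

Run:
```python
from plan import *
m=camera_model('top');f=lambda p,z: ray(m,np.array(p)/6.+[290,240],z)[:,:2]
u=np.radians(-85.9);R=np.array([[np.cos(u),np.sin(u)],[-np.sin(u),np.cos(u)]])
B=lambda p:((p-[.5037,-.0282])@R.T*1e3).round(1)
n=f([(317,190),(316,276)],.046);k=f([(300,119),(297,346)],.05)
print('nose',B(n),B(n.mean(0)),'corner',B(k),B(k.mean(0)))
for q in(n,k): e=q[1]-q[0];print('head rel',np.degrees(np.arctan2(e[1],e[0]))+90+85.9-360)
s=r.get_state();print('tcp bay',B(s['tcp_pos'][:2]),'tool head',s['eef_rot'][2]-90+85.9)
print('rails',B(f([(372,95),(720,73),(395,335),(745,317)],.05)),'tips',B(f([(275,50),(303,397)],.05)),'pad',B(f([(636,195)],.038)),'plate',B(f([(718,75),(738,315)],.05)))
```

```text
nose [[-33.   12.1]
 [-36.  -28.4]] [-34.5  -8.2] corner [[-39.3  45.8]
 [-47.3 -60.8]] [-43.3  -7.5]
head rel -4.2344890359996725
head rel -4.281956897082068
tcp bay [-183.4    2.1] tool head -2.9075659345402443
rails [[ -4.5  55.4]
 [161.3  57.1]
 [ -1.  -58.1]
 [164.  -58.6]] tips [[-49.1  79.2]
 [-45.9 -84.6]] pad [[119.2   2.3]] plate [[160.3  56.2]
 [160.7 -57.5]]
```

Run:
```python
from plan import *
plan(2.5,-4.3,[[6]*5,[6,6,6,6,6]],48)
```

```text
[[-1, np.float64(0.0), np.float64(0.05), 0, np.float64(0.0)], [-1, np.float64(-0.0004), np.float64(0.1), 0, np.float64(-0.0004)], [-1, np.float64(-0.0011), np.float64(0.15), 0, np.float64(-0.0012)], [-1, np.float64(-0.0019), np.float64(0.2), 0, np.float64(-0.0025)], [-1, np.float64(-0.0027), np.float64(0.25), 0, np.float64(-0.0042)]] axle x+30 y 1.5 th -2.79
[[-1, np.float64(-0.002), np.float64(0.05), 0, np.float64(-0.0021)], [-1, np.float64(-0.0038), np.float64(0.1001), 0, np.float64(-0.0047)], [-1, np.float64(-0.0051), np.float64(0.1502), 0, np.float64(-0.0077)], [-1, np.float64(-0.0028), np.float64(0.2001), 0, np.float64(-0.0077)], [-1, np.float64(-0.0003), np.float64(0.25), 0, np.float64(-0.0077)]] axle x+60 y 0.0 th 0.00
```

```bash
cat > plan2.py <<'E'
import numpy as np
def plan2(y0,th0,calls):
    """calls: lists of (ds mm, heading deg at row end)"""
    x,y,t=0.,y0,np.radians(th0)
    grip=lambda:np.array([x-21*np.cos(t),y-21*np.sin(t),t])
    for rows in calls:
        g=grip();c,s=np.cos(g[2]),np.sin(g[2]);o=[]
        for d,h in rows:
            tn=np.radians(h);m=(t+tn)/2;x+=d*np.cos(m);y+=d*np.sin(m);t=tn
            p=grip();dx,dy=p[:2]-g[:2]
            o.append([-1]+[float(round(v,4)) for v in((-s*dx+c*dy)/120,(c*dx+s*dy)/120,0,-np.degrees(t-g[2])/360)])
        print(o,'x+%.0f axle y %.2f front y %.2f th %.2f'%(x,y,y+120*np.sin(t),np.degrees(t)))
E
python3 - <<'E'
from plan2 import *
plan2(2.5,-4.3,[[(6,-3.8),(6,-3.2),(6,-2.6),(6,-2),(6,-1.5)],[(6,-1.),(6,-.6),(6,-.4),(6,-.2),(6,0)]])
E
```

```text
[[-1, -0.0013, 0.05, 0.0, -0.0014], [-1, -0.0024, 0.1, 0.0, -0.0031], [-1, -0.0031, 0.1501, 0.0, -0.0047], [-1, -0.0031, 0.2001, 0.0, -0.0064], [-1, -0.0024, 0.2501, 0.0, -0.0078]] x+30 axle y 0.98 front y -2.16 th -1.50
[[-1, -0.0013, 0.05, 0.0, -0.0014], [-1, -0.0019, 0.1, 0.0, -0.0025], [-1, -0.0017, 0.15, 0.0, -0.0031], [-1, -0.0012, 0.2, 0.0, -0.0036], [-1, -0.0006, 0.25, 0.0, -0.0042]] x+60 axle y 0.67 front y 0.67 th 0.00
```

Call:
drive_tool([
  [[-1,-0.0013,0.05,-0.001,-0.0014],[-1,-0.0024,0.1,-0.001,-0.003],[-1,-0.003,0.15,-0.001,-0.0047],[-1,-0.003,0.2,-0.001,-0.0064],[-1,-0.0024,0.25,-0.001,-0.0078]],
])

```text
time_s: 6.92
tcp_pos: [0.4929, 0.1257, 0.0828]
eef_rot: [180.0, 0.1, 4.0]
contact_force: [-0.5, 3.9, 5.7]
gripper_width: 0.0094
gripper_force: 30.0
```

Run:
```python
from h import *
s=r.get_state();print({k:np.round(s[k],4).tolist() for k in('time_s','tcp_pos','eef_rot','gripper_width','gripper_force','contact_force','moment')})
t=capture('top');np.save('top4.npy',t)
a=cv2.resize(t[240:310,310:410],None,fx=8,fy=8,interpolation=cv2.INTER_CUBIC)
save('c6',a)
```

```text
{'time_s': 6.925, 'tcp_pos': [0.4929, 0.1257, 0.0828], 'eef_rot': [179.9853, 0.0535, 4.008], 'gripper_width': 0.0094, 'gripper_force': 29.9829, 'contact_force': [-0.4757, 3.9095, 5.6752], 'moment': [1.1159, 0.0372, -0.0405]}
```

View pics/c6.png

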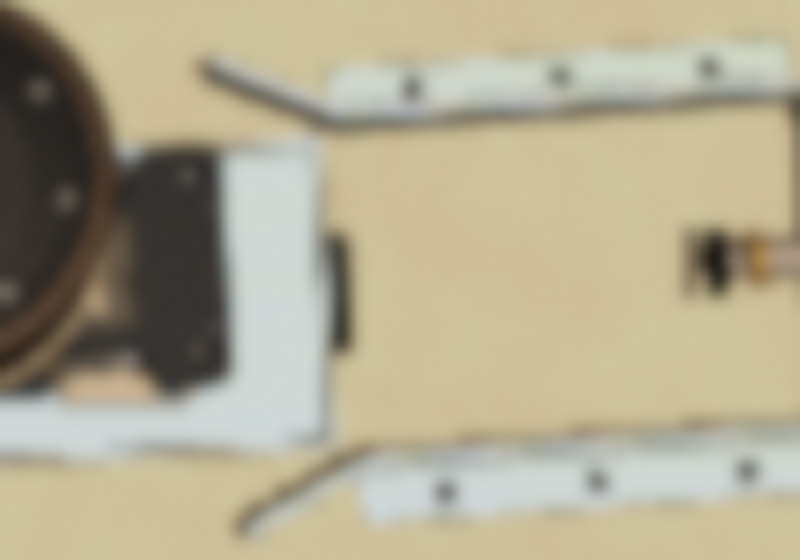

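The front deck corners, (318,138) and (327,440), are near mid-way between the inner walls (about 118 and 450). The caddy is about 1 mm right of centre and still turned 1.5° right, with its nose just at the mouth. I'll ease it straight.

Run:
```python
from plan2 import *
plan2(1.8,-1.5,[[(6,-1.2),(6,-1),(6,-.8),(6,-.6),(6,-.5)],[(6,-.4),(6,-.3),(6,-.2),(6,-.1),(6,-0)]])
```

```text
[[-1, -0.0008, 0.05, 0.0, -0.0008], [-1, -0.001, 0.1, 0.0, -0.0014], [-1, -0.0011, 0.15, 0.0, -0.0019], [-1, -0.001, 0.2, 0.0, -0.0025], [-1, -0.0005, 0.25, 0.0, -0.0028]] x+30 axle y 1.32 front y 0.27 th -0.50
[[-1, -0.0003, 0.05, 0.0, -0.0003], [-1, -0.0004, 0.1, 0.0, -0.0006], [-1, -0.0005, 0.15, 0.0, -0.0008], [-1, -0.0005, 0.2, 0.0, -0.0011], [-1, -0.0004, 0.25, 0.0, -0.0014]] x+60 axle y 1.19 front y 1.19 th 0.00
```

Call:
drive_tool([
  [[-1,-0.0008,0.05,-0.0005,-0.0008],[-1,-0.001,0.1,-0.0005,-0.0014],[-1,-0.001,0.15,-0.0005,-0.002],[-1,-0.001,0.2,-0.0005,-0.0025],[-1,-0.0005,0.25,-0.0005,-0.0028]],
])

```text
time_s: 7.6
tcp_pos: [0.4948, 0.0958, 0.0828]
eef_rot: [180.0, 0.1, 5.0]
contact_force: [-0.5, 3.4, 5.9]
gripper_width: 0.0098
gripper_force: 30.0
```

```bash
cat > nose.py <<'E'
from h import *
def look(name):
    s=r.get_state();print({k:np.round(s[k],4).tolist() for k in('time_s','tcp_pos','eef_rot','contact_force','moment')})
    t=capture('top');np.save(name+'.npy',t)
    g=cv2.resize(t[235:315,300:430],None,fx=8,fy=8,interpolation=cv2.INTER_CUBIC).astype(int)
    # bright deck: bluish pale (b>=r-10 & bright)
    d=((g[...,2]-g[...,0]>-12)&(g.sum(2)>480)).astype(np.uint8)
    n,l,st,c=cv2.connectedComponentsWithStats(d)
    for i in range(1,n):
        if st[i,4]>1500: 
            ct=cv2.findContours((l==i).astype(np.uint8),0,2)[0][0];print(st[i].tolist(),cv2.minAreaRect(ct))
    k=((g.sum(2)<190)).astype(np.uint8);n,l,st,c=cv2.connectedComponentsWithStats(k)
    for i in range(1,n):
        if st[i,4]>500: print('dark',st[i].tolist(),c[i].round(1))
    for col in(380,420,500,560,620,700,740): 
        v=g[:,col].sum(1);print(col,[int(x) for x in np.where(np.abs(np.diff(v))>18)[0]][::3])
E
python3 -c "
from nose import *
look('top5')"
```

```text
{'time_s': 7.6, 'tcp_pos': [0.4948, 0.0958, 0.0828], 'eef_rot': [179.9808, 0.0695, 5.0092], 'contact_force': [-0.4608, 3.3668, 5.9367], 'moment': [1.0561, 0.1409, 0.0116]}
[367, 91, 495, 64, 15294] ((613.69482421875, 123.81206512451172), (45.50956726074219, 493.4998779296875), 86.633544921875)
[82, 172, 418, 327, 40478] ((282.1952819824219, 334.43133544921875), (308.8817443847656, 419.85980224609375), 86.0307388305664)
[421, 470, 485, 92, 27027] ((663.0321655273438, 514.4978637695312), (66.80426025390625, 483.2452697753906), 86.29156494140625)
dark [1027, 0, 13, 89, 848] [1034.1   35.2]
dark [0, 28, 396, 478, 122430] [163.9 246.1]
dark [927, 249, 62, 76, 2591] [954.8 283. ]
dark [782, 279, 24, 45, 743] [795.  300.2]
380 [410, 413, 417, 420]
420 []
500 [259]
560 []
620 []
700 []
740 []
```

Call:
drive_tool([
  [[-1,-0.0003,0.05,0,-0.0003],[-1,-0.0004,0.1,0,-0.0006],[-1,-0.0005,0.15,0,-0.0008],[-1,-0.0005,0.2,0,-0.001],[-1,-0.0004,0.25,0,-0.0014]],
])

```text
time_s: 8.28
tcp_pos: [0.4973, 0.0659, 0.0828]
eef_rot: [180.0, 0.1, 5.5]
contact_force: [-0.6, 2.9, 5.6]
gripper_width: 0.0096
gripper_force: 30.0
```

Call:
drive_tool([
  [[-1,0,0.05,0,0],[-1,0,0.1,0,0],[-1,0,0.15,0,0],[-1,0,0.2,0,0]],
])

```text
time_s: 8.78
tcp_pos: [0.4995, 0.042, 0.0828]
eef_rot: [180.0, 0.1, 5.5]
contact_force: [-1.4, 2.1, 6.0]
gripper_width: 0.0096
gripper_force: 30.0
```

```bash
python3 -c "
from nose import *
look('top6')
w=capture('scene');t=np.load('top6.npy')
a=cv2.resize(t[238:312,310:425],None,fx=4.5,fy=4.5,interpolation=cv2.INTER_CUBIC)
b=cv2.resize(w[210:380,260:400],None,fx=1.6,fy=1.6,interpolation=cv2.INTER_CUBIC)
o=np.zeros((a.shape[0]+b.shape[0],a.shape[1],3),np.uint8);o[:a.shape[0]]=a;o[a.shape[0]:,:b.shape[1]]=b
save('c7',o)"
```

```text
{'time_s': 8.775, 'tcp_pos': [0.4995, 0.042, 0.0828], 'eef_rot': [179.9867, 0.0758, 5.5091], 'contact_force': [-1.3583, 2.078, 6.0424], 'moment': [1.1116, 0.0609, 0.0495]}
[643, 92, 218, 46, 6837] ((751.4990234375, 114.97984313964844), (42.8242073059082, 216.01759338378906), 87.10873413085938)
[236, 105, 416, 386, 40915] ((438.38995361328125, 295.17095947265625), (361.6958312988281, 432.2740478515625), 85.54439544677734)
[422, 470, 484, 91, 26981] ((663.5143432617188, 514.2338256835938), (67.2210693359375, 482.0972900390625), 86.49646759033203)
dark [1027, 0, 13, 89, 850] [1034.1   35.2]
dark [0, 14, 563, 551, 180149] [272.5 260. ]
dark [927, 249, 61, 76, 2551] [954.4 282.6]
dark [782, 279, 24, 45, 747] [795.1 300.2]
380 [8, 11]
420 [18]
500 [410, 419]
560 [394, 402]
620 []
700 []
740 []
```

View pics/c7.png

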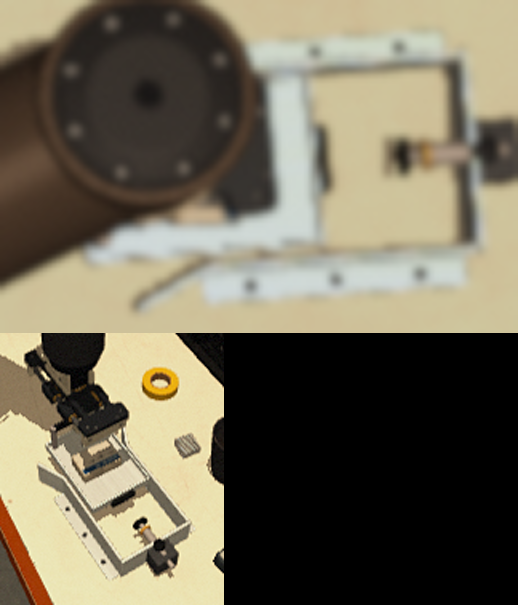

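The caddy is in the bay with its box still on deck. The left corner (310,70) is close to the left wall, while the right corner (322,242) has a gap to the wall at about 252. So it sits about 2–3 mm left and 0.7° left, and I'll steer slightly right.

Run:
```python
from plan2 import *
plan2(1.0,.7,[[(4,.2),(4,-.4),(4,-.8),(4,-1),(4,-1)],[(3,-.9),(3,-.8),(3,-.6),(3,-.5),(2,-.4)]])
```

```text
[[-1, 0.0014, 0.0333, 0.0, 0.0014], [-1, 0.0027, 0.0667, 0.0, 0.0031], [-1, 0.0032, 0.1, 0.0, 0.0042], [-1, 0.0029, 0.1334, 0.0, 0.0047], [-1, 0.0019, 0.1667, 0.0, 0.0047]] x+20 axle y 0.85 front y -1.24 th -1.00
[[-1, -0.0003, 0.025, 0.0, -0.0003], [-1, -0.0005, 0.05, 0.0, -0.0006], [-1, -0.001, 0.075, 0.0, -0.0011], [-1, -0.0011, 0.1, 0.0, -0.0014], [-1, -0.0013, 0.1167, 0.0, -0.0017]] x+34 axle y 0.67 front y -0.16 th -0.40
```

Call:
drive_tool([
  [[-1,0.0014,0.033,0,0.0014],[-1,0.0027,0.067,0,0.003],[-1,0.003,0.1,0,0.0042],[-1,0.003,0.133,0,0.0047],[-1,0.002,0.167,0,0.0047]],
])

```text
time_s: 9.5
tcp_pos: [0.5017, 0.0223, 0.0828]
eef_rot: [180.0, 0.1, 3.8]
contact_force: [-0.0, 2.6, 6.8]
gripper_width: 0.01
gripper_force: 30.0
```

Run:
```python
from nose import *
look('top7')
t=np.load('top7.npy')[235:315,300:430];g=cv2.resize(t,None,fx=8,fy=8,interpolation=cv2.INTER_CUBIC).astype(int).sum(2)
for c in range(560,720,16): # profile near deck front edge columns
    print(c,g[60:560:10,c].tolist())
```

```text
{'time_s': 9.5, 'tcp_pos': [0.5017, 0.0223, 0.0828], 'eef_rot': [179.9867, 0.0814, 3.8068], 'contact_force': [-0.0074, 2.6238, 6.8443], 'moment': [1.0696, 0.091, -0.0163]}
[604, 92, 257, 52, 7651] ((731.96044921875, 115.7748794555664), (43.26296615600586, 255.0209197998047), 86.87786865234375)
[296, 165, 408, 318, 35264] ((494.942626953125, 328.5341796875), (313.3905334472656, 410.8881530761719), 87.29512786865234)
[422, 470, 484, 92, 27282] ((663.296142578125, 512.2090454101562), (69.180908203125, 481.86175537109375), 85.82142639160156)
dark [1027, 0, 13, 89, 851] [1034.1   35. ]
dark [0, 8, 622, 564, 198073] [312.6 261.5]
dark [927, 248, 62, 76, 2557] [954.5 282.4]
dark [782, 279, 24, 45, 741] [795.1 300.2]
380 [411, 420, 426]
420 [403, 419]
500 [10]
560 [411]
620 [395, 402]
700 []
740 []
560 [265, 190, 159, 138, 118, 124, 168, 191, 155, 114, 106, 110, 108, 110, 111, 109, 139, 225, 254, 189, 125, 117, 126, 150, 182, 189, 171, 156, 151, 153, 153, 150, 146, 144, 188, 323, 486, 597, 633, 635, 627, 567, 492, 526, 559, 596, 632, 640, 639, 617]
576 [470, 385, 286, 205, 164, 145, 132, 125
[... 1551 characters left out ...]
 583, 610, 610, 609, 607, 608, 609, 614, 618, 622, 623, 625, 629, 631, 633, 635, 634, 633, 633, 633, 632, 634, 633, 633, 636, 637, 637, 621, 527, 433, 492, 545, 552, 506, 438, 508, 589, 577]
688 [550, 546, 542, 573, 614, 617, 584, 544, 438, 351, 414, 460, 476, 482, 485, 489, 501, 512, 528, 538, 536, 527, 517, 512, 517, 519, 519, 522, 525, 532, 539, 543, 544, 544, 551, 570, 594, 609, 613, 600, 532, 463, 516, 558, 581, 567, 519, 548, 592, 579]
704 [545, 541, 525, 552, 607, 620, 594, 555, 443, 382, 483, 532, 536, 544, 548, 552, 560, 563, 554, 469, 330, 258, 233, 220, 215, 220, 236, 274, 320, 363, 394, 435, 486, 505, 495, 484, 483, 488, 491, 504, 508, 488, 516, 555, 603, 631, 632, 626, 591, 559]
```

Call:
drive_tool([
  [[-1,-0.0003,0.025,0,-0.0003],[-1,-0.0005,0.05,0,-0.0006],[-1,-0.001,0.075,0,-0.001],[-1,-0.001,0.1,0,-0.0014],[-1,-0.0013,0.117,0,-0.0017]],
])

```text
time_s: 10.18
tcp_pos: [0.5024, 0.0083, 0.0828]
eef_rot: [180.0, 0.1, 4.4]
contact_force: [-1.0, 3.3, 6.5]
gripper_width: 0.0098
gripper_force: 30.0
```

Call:
drive_tool([
  [[-1,0,0.01,0,0],[-1,0,0.02,0,0],[-1,0,0.03,0,0],[-1,0,0.03,0,0]],
])

```text
time_s: 10.68
tcp_pos: [0.5027, 0.0047, 0.0828]
eef_rot: [180.0, 0.1, 4.4]
contact_force: [0.2, 1.7, 5.2]
gripper_width: 0.0098
gripper_force: 30.0
```

Call:
drive_tool([
  [[-1,0,0.008,0,0],[-1,0,0.016,0,0],[-1,0,0.024,0,0],[-1,0,0.032,0,0]],
])

```text
time_s: 11.18
tcp_pos: [0.503, 0.0009, 0.0828]
eef_rot: [180.0, 0.1, 4.4]
contact_force: [0.5, 2.8, 6.6]
gripper_width: 0.0094
gripper_force: 30.0
```

Call:
drive_tool([
  [[-1,0,0.008,0,0],[-1,0,0.016,0,0],[-1,0,0.024,0,0]],
])

```text
time_s: 11.55
tcp_pos: [0.5032, -0.0019, 0.0828]
eef_rot: [180.0, 0.1, 4.4]
contact_force: [-0.1, 3.7, 5.7]
gripper_width: 0.0091
gripper_force: 30.0
```

Call:
drive_tool([
  [[-1,0,0.008,0,0],[-1,0,0.016,0,0],[-1,0,0.024,0,0]],
])

```text
time_s: 11.92
tcp_pos: [0.5034, -0.0045, 0.0828]
eef_rot: [-180.0, 0.1, 4.4]
contact_force: [-0.5, 5.2, 7.8]
gripper_width: 0.0097
gripper_force: 30.0
```

Call:
drive_tool([
  [[-1,0,0.008,0,0],[-1,0,0.016,0,0]],
])

```text
time_s: 12.18
tcp_pos: [0.5036, -0.0062, 0.0828]
eef_rot: [-180.0, 0.1, 4.4]
contact_force: [-1.2, 6.6, 6.8]
gripper_width: 0.0096
gripper_force: 30.0
```

Call:
drive_tool([
  [[-1,0,0.008,0,0],[-1,0,0.016,0,0],[-1,0,0.02,0,0],[-1,0,0.02,0,0]],
])

```text
time_s: 12.68
tcp_pos: [0.5037, -0.0083, 0.0828]
eef_rot: [-179.9, 0.1, 4.4]
contact_force: [-1.6, 8.2, 7.2]
gripper_width: 0.0098
gripper_force: 30.0
```

```bash
python3 -c "
from nose import *
for i in range(4):
    s=r.get_state();print(s['contact_force'].round(2),s['tcp_pos'].round(4),s['moment'].round(2))
    capture('top')"
```

```text
[-1.59  8.2   7.24] [ 0.5037 -0.0083  0.0828] [ 2.84  0.65 -0.03]
[-1.16  7.55  6.96] [ 0.5037 -0.0083  0.0828] [ 2.84  0.66 -0.02]
[-1.88  7.74  7.27] [ 0.5037 -0.0083  0.0828] [2.8  0.73 0.  ]
[-1.37  7.68  7.61] [ 0.5037 -0.0083  0.0828] [2.8  0.73 0.  ]
```

Call:
drive_tool([
  [[-1,0,-0.008,0,0],[-1,0,-0.016,0,0],[-1,0,-0.022,0,0],[-1,0,-0.022,0,0]],
])

```text
time_s: 13.38
tcp_pos: [0.5035, -0.0064, 0.0827]
eef_rot: [180.0, 0.1, 4.4]
contact_force: [-0.8, 2.5, 5.3]
gripper_width: 0.0092
gripper_force: 30.0
```

Call:
drive_tool([
  [[-1,0,-0.007,0,0],[-1,0,-0.007,0,0],[-1,0,-0.007,0,0]],
], squeeze=5)

```text
time_s: 13.75
tcp_pos: [0.5034, -0.0057, 0.0827]
eef_rot: [180.0, 0.1, 4.4]
contact_force: [-0.3, 1.8, 6.2]
gripper_width: 0.01
gripper_force: 5.0
```

Call:
drive_tool([
  [[-0.7,0,0,0,0],[-0.6,0,0,0,0],[-0.5,0,0,0,0],[-0.4,0,0,0,0],[-0.4,0,0,0,0]],
])

```text
time_s: 14.38
tcp_pos: [0.5042, -0.0053, 0.0829]
eef_rot: [180.0, 0.0, 4.4]
contact_force: [-0.3, -0.1, -0.6]
gripper_width: 0.0262
gripper_force: 0.0
```

```bash
python3 -c "
from nose import *
look('top8')
w=capture('wrist');np.save('w8.npy',w)" | head -12
```

```text
{'time_s': 14.375, 'tcp_pos': [0.5042, -0.0053, 0.0829], 'eef_rot': [179.9955, 0.0149, 4.4143], 'contact_force': [-0.2768, -0.1107, -0.6231], 'moment': [-0.0162, -0.0325, -0.0243]}
[721, 92, 141, 45, 3967] ((790.6657104492188, 112.64917755126953), (41.731719970703125, 139.0706787109375), 86.98721313476562)
[370, 159, 412, 324, 30770] ((633.2395629882812, 405.88116455078125), (244.5506134033203, 492.7181701660156), 50.522010803222656)
[422, 470, 484, 92, 27313] ((663.424072265625, 512.8705444335938), (69.25675964355469, 482.0439147949219), 86.14936065673828)
dark [0, 0, 717, 544, 210689] [389.5 250.7]
dark [1027, 0, 13, 89, 847] [1034.1   35.1]
dark [927, 249, 61, 76, 2545] [954.5 282.6]
dark [778, 261, 36, 87, 1631] [796.1 301.6]
dark [0, 431, 70, 209, 9940] [ 26.1 552.9]
380 [450, 458]
420 [27, 425, 428]
500 [395]
```

Call:
drive_tool([
  [[-0.4,0,0,-0.1,0],[-0.4,0,0,-0.25,0],[-0.4,0,0,-0.5,0],[-0.4,0,0,-0.8,0],[-0.4,0,0,-1,0]],
])

```text
time_s: 15.1
tcp_pos: [0.5049, -0.0052, 0.2057]
eef_rot: [-180.0, -0.2, 4.4]
contact_force: [0.1, 0.8, 0.4]
gripper_width: 0.0258
gripper_force: 0.0
```

Call:
drive_tool([
  [[0,0,-0.5,0,0],[0,0,-0.9,0,0],[0,0,-0.9,0,0],[0,0,-0.9,0,0]],
])

```text
time_s: 15.6
tcp_pos: [0.4959, 0.1025, 0.2035]
eef_rot: [-180.0, -0.0, 4.5]
contact_force: [0.3, 0.8, -0.4]
gripper_width: 0.0438
gripper_force: 0.0
```

```bash
python3 -c "
from nose import *
look('top9')
t=np.load('top9.npy');w=capture('scene')
a=cv2.resize(t[238:312,310:425],None,fx=4.5,fy=4.5,interpolation=cv2.INTER_CUBIC)
b=cv2.resize(w[210:380,260:400],None,fx=1.6,fy=1.6,interpolation=cv2.INTER_CUBIC)
o=np.zeros((a.shape[0]+b.shape[0],a.shape[1],3),np.uint8);o[:a.shape[0]]=a;o[a.shape[0]:,:b.shape[1]]=b
save('c9',o)"
```

```text
{'time_s': 15.6, 'tcp_pos': [0.4959, 0.1025, 0.2035], 'eef_rot': [-179.9946, -0.0162, 4.4674], 'contact_force': [0.2599, 0.7911, -0.3633], 'moment': [-0.0324, 0.0237, 0.0475]}
[641, 91, 220, 47, 6936] ((750.6117553710938, 115.10769653320312), (42.70514678955078, 218.16314697265625), 86.96443176269531)
[408, 105, 234, 50, 8404] ((524.2740478515625, 129.78768920898438), (46.60070037841797, 233.48089599609375), 86.51673126220703)
[369, 156, 413, 327, 79730] ((568.9324340820312, 320.04876708984375), (315.27984619140625, 414.1474609375), 87.19754791259766)
[422, 471, 484, 91, 27411] ((663.33203125, 512.1017456054688), (69.30042266845703, 482.03045654296875), 85.9958267211914)
dark [0, 0, 410, 428, 116508] [184.3 186.9]
dark [1027, 0, 13, 89, 838] [1034.1   34.5]
dark [928, 251, 60, 73, 2424] [953.8 282.5]
dark [778, 261, 36, 86, 1609] [796.1 301.7]
dark [0, 311, 251, 159, 13040] [ 78.3 387.2]
380 [130]
420 []
500 []
560 []
620 [219]
700 []
740 []
```

View pics/c9.png

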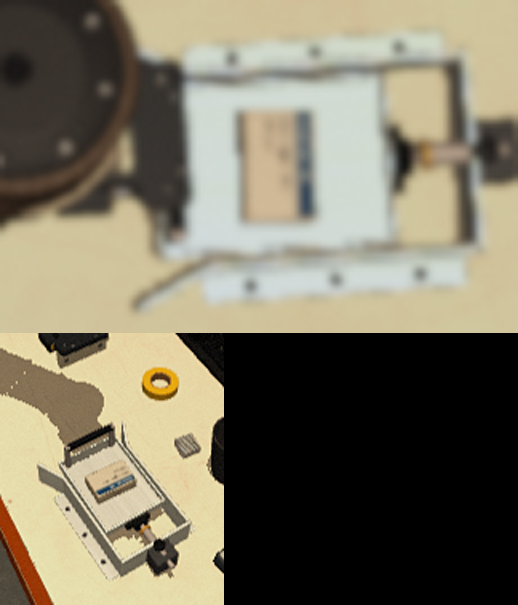

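The caddy stands straight between the rails with its nose on the pad at (400,155). The box is on the deck at (277,165), and the gripper is clear. I'm handing the job in.

```bash
python3 -c "
from plant import job
print(job.close_job())"
```

```text
the job is handed in; nothing more can be done
None
```

The caddy is parked straight in the bay with its nose against the sprung pad (pressed to roughly 6 N, then eased back and released), the box is still on its deck, and the job is handed in; I rolled it about 170 mm before the mouth to let the castors swing round, but never saw them, so their trailing straight is not confirmed.

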